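# Sort the bench oddments into their trays

### The arm

A 6-joint arm with a two-finger parallel gripper is mounted at the origin on a cart in front of the work surface, level with it; the furniture and walls round the work are solid. World frame = base frame: x ahead of the robot, y to its left, z up, the work surface at z = 0. Lengths are in m, angles in rad, forces in N, time in s.
With the tool pointing down it reaches from about 0.325 to 0.775 m from the base axis. Payload 9.3 kg.
Tool frame: the origin (TCP) lies between the finger pads; the fingertips stand 14 mm ahead of it and the grasp point (between the pads) lies 5 mm behind it (r.tip_extent is the distance from the TCP to the fingertips, in m); z points along the fingers, y is the line along which they close (so a half turn about z gives the same grasp; the last joint's range is limited). The gripper opens to 85 mm and grips with 20 to 120 N. Pads are 22 mm wide; open, the fingers measure 114 mm over their backs; the gripper's body (76 mm by 85 mm) begins 54 mm behind the grasp point. The pads swing forward as they close: fully open they stand 13 mm farther back than shut.
Start: joints at [0.966, 0.259, 0.021, 1.334, 0, 1.418], TCP at [0.24, 0.495, 0.245] pointing down, gripper open.
Joint ranges: [-3.04, 3.04], [-0.91, 1.82], [-1.04, 1.36], [-1.92, 1.95], [-1.52, 1.45], [-3.14, 3.14]. Speed limits (rad/s): [2.22, 2.22, 2.79, 3.14, 3.14, 3.14].

### API

Orientations are given as a rotation vector (axis times angle).
In Python, from bench import r, status, grab_frame gives the robot as it stands (r), with the cameras as plain functions and the readings (status).
- The arm moves only by the tool pendant, called as name(argument=value, ...) on one line, values as JSON. Schema: {"type":"object","properties":{"steps":{"type":"array","items":{"type":"number"},"minItems":5,"maxItems":60},"clamp_n":{"type":"number"},"only":{"type":"string"},"quiet":{"type":"boolean"},"lines":{"type":"string"}},"required":["steps"],"additionalProperties":false}. steps is one flat list of numbers that holds 1 to 12 rows one after another, with no inner brackets; each row has 5 numbers: the finger opening in m, then dx, dy, dz in shares of the most that a row can go, 1 being 50 mm, then a turn about the tool's z in fractions of the full range, 1 being 2 pi rad; each row shifts and turns the commanded pose from where the row before left it, along the tool's axes as they then stand; what a row does not reach is not made up. A row lasts 1/10 s, in which the tool goes at most 0.05 m and 0.15 rad, less where a joint would pass 70% of its speed; a pose out of reach is approached as far as the arm can. The fingers move at their own pace and stop on an object; clamp_n is the grip in N (left out, the last holds). Time passes only in rows, so rows that do not move let the fingers close. The tool returns the time, the measured TCP pose, the force, the opening and the grip force at its end. only (a regular expression) keeps the lines of the reply that match it, lines (a string "A,B") keeps lines A to B, and quiet returns only ok. A shift or turn number past 1, either way, is cut back to 1. Input that does not fit is refused with a message, and nothing moves.
- status.get_state(): the state, without advancing time (a new reading comes with each control period).
- grab_frame(name): name is "side" or "top"; returns a dict with "image" (420x560x3 uint8, blue, green, red), "fx", "fy", "cx", "cy" (pixels), "rvec" (rotation vector, rad) and "tvec" (3), from world to camera coordinates, as OpenCV has them. Camera axes: x right, y down, z forward; pixel columns grow to the right and rows downward; lengths in m; the calibration is good to about 2 mm. A picture is of the moment at which its call begins. There is no depth.
- r.close_job(): hands the job in; it is judged then, once.
The state is a dict: "time_s": time; "joint_positions": joint angles; "qvel": joint speeds; "joint_efforts": joint torques, N m; "tcp_pos": TCP position; "tcp_rot": TCP orientation; "force": force on the tool from outside, world axes, zero at the start; "torque": the same for the moment, N m; "width": finger opening in m; "grip_force": force on a finger pad.
Only numpy, scipy, OpenCV 4.12 (cv2) and the standard library are available. Lean on these libraries where they do the work, as an engineer would, in place of code of your own. Each camera call takes 0.05 s, during which the arm holds its last target. There are 200 camera calls.

### The job

Clear up the bench by sorting the five loose oddments into the two-bay trays: the two wooden punches go in the dark wooden tray, the two bottles in the blue tray, and the small lidded tin in the empty bay of the red tray, beside the larger tin, which stays where it is. Every bay gets one thing, either one of a pair in either bay, standing upright in the middle of its bay and let go.

Things in the scene. Friction and masses are not known exactly. Their poses are not given: they have to be found in the camera images.
- light_punch: light, cream-coloured wooden doming punch standing upright on its foot: a 26 mm faceted ball (from 21 to 49 mm up, widest at 36 mm) on a 16 mm thick stem, 49 mm tall overall, about 60 g. Grip the ball at its widest. Origin at the centre of its underside, z up along the punch.
- dark_punch: darker brown wooden doming punch standing upright on its foot: a 26 mm faceted ball (from 21 to 49 mm up, widest at 36 mm) on a 16 mm thick stem, 49 mm tall overall, about 60 g. Grip the ball at its widest. Origin at the centre of its underside, z up along the punch.
- tall_bottle: the taller, slimmer of two white varnish bottles with white caps, standing; flat-sided body 22 mm (its x) by 26 mm (its y), 57 mm tall, then a round cap 16 mm across up to 93 mm, about 50 g. Origin at the centre of its underside, z up. Turned about the vertical at the start.
- short_bottle: the shorter, stouter of two white varnish bottles with white caps, standing; flat-sided body 27 mm (its x) by 32 mm (its y), 51 mm tall, then a round cap 20 mm across up to 83 mm, about 50 g. Origin at the centre of its underside, z up. Turned about the vertical at the start.
- small_tin: small round white lidded tin standing on the bench, 40 mm across, 18 mm tall, its lid (the top 6 mm) the widest part, about 30 g; origin at the centre of its underside, z up.
- large_tin: larger round white lidded tin, 46 mm across, 18 mm tall, already standing in the red tray in the bay at y = +36.5 mm of the tray's frame; it must stay there. Origin at the centre of its underside, z up.
- wood_tray: dark brown wooden tray fixed to the bench, 104 x 150 x 14 mm; origin at the centre of its underside, z up. 4 mm floor; 4 mm walls and divider, all rising to 14 mm. The divider runs along x and leaves two bays, 96 mm (x) by 69 mm (y) inside, centred at x = 0, y = +36.5 and -36.5 mm in the tray's frame. For the punches.
- blue_tray: blue tray fixed to the bench, 104 x 150 x 14 mm; origin at the centre of its underside, z up. 4 mm floor; 4 mm walls and divider, all rising to 14 mm. The divider runs along x and leaves two bays, 96 mm (x) by 69 mm (y) inside, centred at x = 0, y = +36.5 and -36.5 mm in the tray's frame. For the bottles.
- red_tray: red tray fixed to the bench, 104 x 150 x 14 mm; origin at the centre of its underside, z up. 4 mm floor; 4 mm walls and divider, all rising to 14 mm. The divider runs along x and leaves two bays, 96 mm (x) by 69 mm (y) inside, centred at x = 0, y = +36.5 and -36.5 mm in the tray's frame. Larger tin in bay y = +36.5; bay y = -36.5 is empty, for the small tin.

How it is judged:
By the outcome, as a careful person would: the job done as asked, in the order asked, and still so for the second after the job is handed in, with the robot touching nothing.
It also fails if it takes over 125 s, if anything falls off the work surface, if the arm or the gripper's body presses on something with over 40 N, if the wrist force passes 120 N, or if a joint passes its speed limit or range.

## Working session

There is one attempt and no reset: what is moved stays moved. The work goes in short steps, Python scripts to look and compute and a tool call to move; the robot and the scene stay as the last step left them, time stands still between calls to the robot, and variables do not carry over. Pictures are saved under pics/ and viewed, at most 14 in all, crops included, and the job is handed in when it is done.

```bash
ls; mkdir -p pics
```

Run:
```python
from bench import r, status, grab_frame
import cv2
for n in("top","side"):
    f=grab_frame(n); cv2.imwrite(f"pics/{n}0.png",f["image"]); print(n,f["fx"],f["fy"],f["cx"],f["cy"],f["rvec"],f["tvec"])
print(status.get_state())
```

```text
bench.py
pics
top 450.1441445244712 450.1441445244712 286.50211898475226 206.13196429697055 [ 2.10111478 -2.15988566  0.15193718] [0.01288394 0.54507978 1.01633769]
side 518.3925106409752 518.3925106409752 279.348869122858 213.72243733123983 [-0.03857535  2.72148687 -1.54883171] [0.53995509 0.03703509 1.0716251 ]
{'time_s': 0.1, 'joint_positions': array([ 9.66382777e-01,  2.59175276e-01,  2.08145960e-02,  1.33371902e+00,
       -1.98267043e-05,  1.41823883e+00]), 'qvel': array([-0.00094078, -0.00139741,  0.00128084, -0.00121691, -0.00037034,
        0.00036531]), 'joint_efforts': array([ 6.37269201e-03, -5.56691337e+01,  3.45073199e+01,  1.16171318e-02,
       -1.47458904e-04, -1.73303386e-05]), 'tcp_pos': array([0.23999522, 0.49459986, 0.24469615]), 'tcp_rot': array([-7.03648752e-01, -3.06130946e+00,  1.88448228e-03]), 'force': array([0.26720176, 0.87174488, 0.77559393]), 'torque': array([-0.0278334 , -0.00232627,  0.00120124]), 'grip_force': 0.0, 'width': 0.08523519763129936}
```

View pics/top0.png

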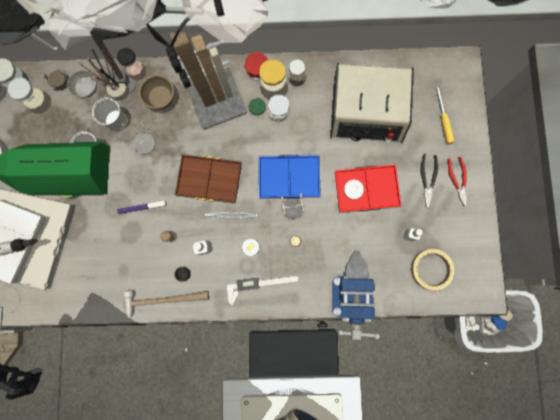

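View pics/side0.png

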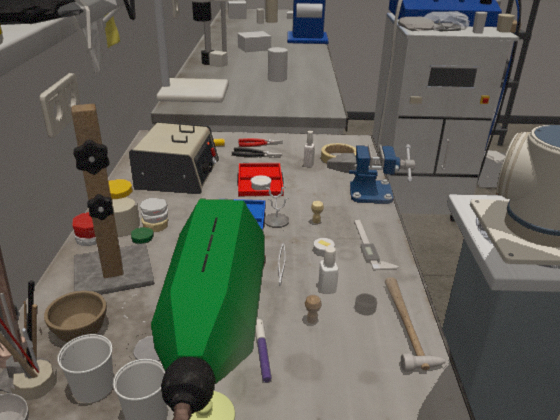

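Top view: dark punch is at about (167,236), one bottle (200,247), small tin (250,247), light punch (295,241), the other bottle (414,235). The wood, blue and red trays are at (209,178), (290,177) and (367,188). There is clutter nearby: a wire stand (292,205), tweezers, calipers, a vise and the green case. The side view shows the same things standing upright.

Create h.py:
```python
import cv2, numpy as np
from bench import r, status, grab_frame
def cam(n):
    f=grab_frame(n); f["K"]=np.array([[f["fx"],0,f["cx"]],[0,f["fy"],f["cy"]],[0,0,1]])
    f["R"]=cv2.Rodrigues(np.array(f["rvec"],float))[0]; f["t"]=np.array(f["tvec"],float); return f
def proj(f,p): return cv2.projectPoints(np.array(p,float).reshape(-1,3),np.array(f["rvec"],float),f["t"],f["K"],None)[0].reshape(-1,2)
def onplane(f,uv,z):
    uv=np.array(uv,float).reshape(-1,2); d=np.c_[(uv-[f["cx"],f["cy"]])/f["fx"],np.ones(len(uv))]@f["R"]
    c=-f["R"].T@f["t"]; return c+d*((z-c[2])/d[:,2])[:,None]
def blob(mask,near,rad):
    n,l,s,c=cv2.connectedComponentsWithStats(mask.astype(np.uint8))
    return sorted([(s[i,4],tuple(c[i].round(1)),tuple(s[i,:4])) for i in range(1,n) if np.hypot(*(c[i]-near))<rad and s[i,4]>8],reverse=True)
```

Run:
```python
from h import *
T=cam("top");S=cam("side")
for f in(T,S): print("cam",-f["R"].T@f["t"], proj(f,[[0,0,0],[.24,.495,.245],[.5,0,0]]).round().tolist())
hsv=cv2.cvtColor(T["image"],cv2.COLOR_BGR2HSV);h,s,v=cv2.split(hsv)
ms={"red":((h<6)|(h>174))&(s>150)&(v>80),"blue":(h>105)&(h<125)&(s>150)&(v>120),"wood":(h<14)&(s>110)&(v<130)}
for n,c in(("wood",(209,178)),("blue",(290,177)),("red",(367,188))):
    m=np.zeros(h.shape,np.uint8);m[c[1]-45:c[1]+45,c[0]-40:c[0]+40]=ms[n][c[1]-45:c[1]+45,c[0]-40:c[0]+40]
    k=max(cv2.findContours(m,0,2)[0],key=cv2.contourArea)
    q=onplane(T,k.reshape(-1,2),.014)[:,:2].astype(np.float32); R=cv2.minAreaRect(q);print(n,R)
top=cv2.resize(T["image"][190:300,120:440],None,fx=2.5,fy=2.5,interpolation=2);cv2.imwrite("pics/topc.png",top)
sc=cv2.resize(S["image"][120:330,230:430],None,fx=2.8,fy=2.8,interpolation=2);cv2.imwrite("pics/sidec.png",sc)
for n,uv,z in(("dark",(167,236),.036),("b1",(200,247),.07),("tin",(250,247),.018),("light",(295,241),.036),("b2",(414,235),.07),("wire",(292,200),.03)): print(n,onplane(T,uv,z).round(3))
```

```text
cam [ 0.37695819 -0.01768434  1.08986698] [[292.0, 448.0], [16.0, 362.0], [286.0, 227.0]]
cam [0.53699806 0.9112912  0.56787754] [[541.0, 232.0], [574.0, 286.0], [299.0, 225.0]]
wood ((0.6255902051925659, 0.18906015157699585), (0.14753024280071259, 0.10027856379747391), 80.8863296508789)
blue ((0.6244759559631348, -0.010204844176769257), (0.14391501247882843, 0.10193939507007599), 89.60131072998047)
red ((0.5895665287971497, -0.1991274058818817), (0.10416588187217712, 0.14817142486572266), 4.119880676269531)
dark [[0.483 0.282 0.036]]
b1 [[0.453 0.196 0.07 ]]
tin [[0.453 0.088 0.018]]
light [[ 0.463 -0.02   0.036]]
b2 [[ 0.467 -0.289  0.07 ]]
wire [[ 0.562 -0.015  0.03 ]]
```

View pics/topc.png

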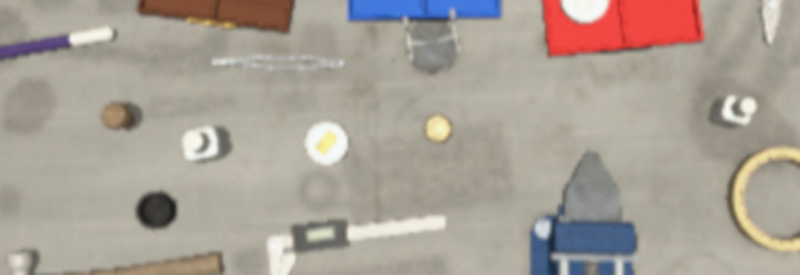

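View pics/sidec.png

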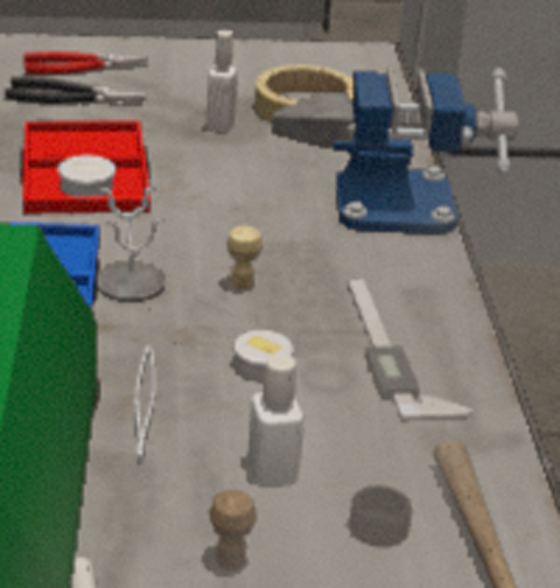

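The crops show that the left bottle at (200,247) is stouter, so it is the short one. The far bottle at (414,235) is slim, so it is the tall one. The large tin is in the red tray's +y bay, and the wire stand is just on the robot side of the blue tray. Next I'll measure the objects.

Run:
```python
from h import *
T=cam("top");S=cam("side")
np.save("pics/T.npy",T["image"])
def tri(a,b):
    P=[f["K"]@np.c_[f["R"],f["t"]] for f in(T,S)]
    X=cv2.triangulatePoints(P[0],P[1],np.array(a,float),np.array(b,float)).ravel();return X[:3]/X[3]
guess={"dark":(.483,.282,.036),"short":(.453,.196,.07),"tin":(.453,.088,.012),"light":(.463,-.02,.036),"tall":(.467,-.289,.07)}
tiles=[]
for n,g in guess.items():
    row=[]
    for nm,f in(("top",T),("side",S)):
        im=f["image"];h,s,v=cv2.split(cv2.cvtColor(im,cv2.COLOR_BGR2HSV))
        m=((s>75)&(v>60)) if n in("dark","light") else ((s<45)&(v>170))
        if n=="tin": m=(v>175)
        c=proj(f,g)[0]
        print(n,nm,c.round(1),blob(m,c,22)[:2])
        if n in("short","tall"):
            x,y=int(c[0]),int(c[1])+(4 if nm=="side" else 0); t=cv2.resize(im[y-25:y+25,x-25:x+25],(400,300*4//3),interpolation=2)
            for k in range(0,50,5): cv2.putText(t,str(x-25+k),(k*8,8),0,.3,(0,0,255));cv2.putText(t,str(y-25+k),(0,k*8+8),0,.3,(0,0,255))
            tiles.append(t[50:350])
cv2.imwrite("pics/bot.png",np.vstack([np.hstack(tiles[:2]),np.hstack(tiles[2:])]))
st=status.get_state();Rt=cv2.Rodrigues(st["tcp_rot"])[0];print(Rt.round(3),r.tip_extent)
```

```text
dark top [166.8 236.1] [(np.int32(85), (np.float64(166.6), np.float64(236.1)), (np.int32(161), np.int32(232), np.int32(12), np.int32(9)))]
dark side [313.3 301.3] [(np.int32(171), (np.float64(312.3), np.float64(302.0)), (np.int32(305), np.int32(295), np.int32(15), np.int32(16)))]
short top [200.1 246.9] []
short side [330.3 252.5] [(np.int32(174), (np.float64(325.0), np.float64(244.6)), (np.int32(314), np.int32(238), np.int32(22), np.int32(15))), (np.int32(81), (np.float64(328.6), np.float64(266.8)), (np.int32(320), np.int32(260), np.int32(18), np.int32(11)))]
tin top [250.1 247.3] [(np.int32(18), (np.float64(246.3), np.float64(265.6)), (np.int32(244), np.int32(264), np.int32(6), np.int32(4))), (np.int32(12), (np.float64(257.2), np.float64(265.8)), (np.int32(256), np.int32(263), np.int32(3), np.int32(6)))]
tin side [324.3 244.9] [(np.int32(218), (np.float64(324.7), np.float64(244.1)), (np.int32(314), np.int32(238), np.int32(22), np.int32(14)))]
light top [295.1 241.1] [(np.int32(23), (np.float64(294.9), np.float64(242.2)), (np.int32(290), np.int32(237), np.int32(10), np.int32(9)))]
light side [317.2 205.8] [(np.int32(170), (np.float64(316.5), np.float64(210.9)), (np.int32(311), np.int32(201), np.int32(12), np.int32(22)))]
tall top [414.1 234.8] [(np.int32(107), (np.float64(415.5), np.float64(233.4)), (np.int32(409), np.int32(228), np.int32(14), np.int32(12)))]
tall side [311.3 140. ] [(np.int32(20), (np.float64(309.4), np.float64(145.3)), (np.int32(305), np.int32(143), np.int32(9), np.int32(5)))]
[[-0.9    0.437 -0.   ]
 [ 0.437  0.9   -0.   ]
 [ 0.    -0.    -1.   ]] 0.014
```

View pics/bot.png

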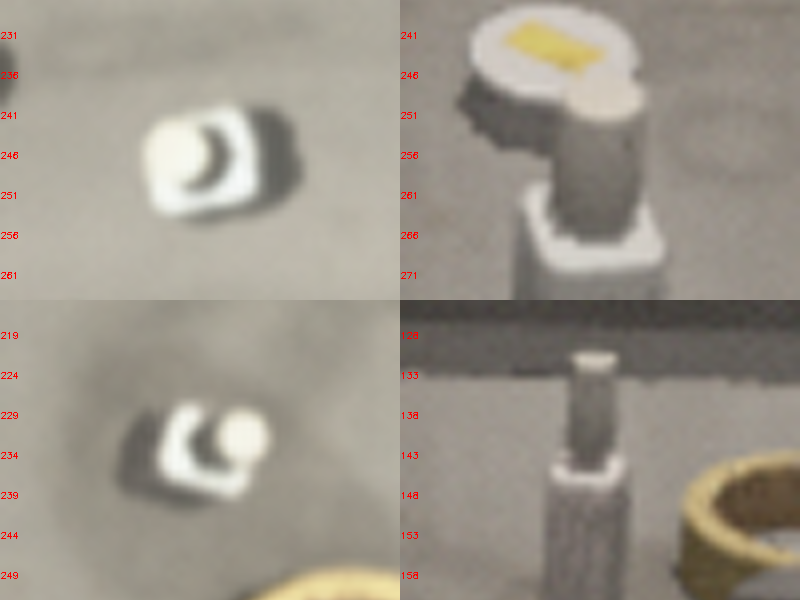

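Run:
```python
from h import *
T=cam("top");S=cam("side")
for f,l in((T,[("dark",(166.6,236.1),.036),("light",(294.9,241.2),.036),("short cap",(197.25,246.25),.083),("short body",(199.5,247.06),.051),("tall cap",(419.25,232.4),.093),("tall body",(415.5,234),.057),("tin",(250.4,247.2),.018)]),
 (S,[("dark",(312.3,302),.036),("light",(317.2,205.5),.036),("short cap",(330.4,249.4),.083),("tall cap",(310.4,132.6),.093),("tin",(324.5,243.8),.018)])):
    for n,uv,z in l: print(n,onplane(f,uv,z)[0].round(4))
def yaw(a,b,x0,y0,z):
    p=onplane(T,[(x0+q[0]/8,y0+(q[1]+50)/8) for q in(a,b)],z);d=p[1]-p[0];return np.degrees(np.arctan2(d[1],d[0])).round(1)
print(yaw((158,213),(258,192),175,221,.051),yaw((240,107),(257,190),175,221,.051),yaw((165,175),(243,197),389,209,.057),yaw((160,170),(182,103),389,209,.057))
im=T["image"];v=cv2.cvtColor(im,cv2.COLOR_BGR2HSV)[...,2]
for t in(190,200,210,220): print(t,blob(v>t,(250,247),12)[:1])
# wire stand tips in side (sidec/2.8+230,120)
a=np.array
P=[f["K"]@np.c_[f["R"],f["t"]] for f in(T,S)]
for ta,sb in(((120+405/2.5,190+18/2.5),(230+110/2.8,120+190/2.8)),((120+455/2.5,190+15/2.5),(230+153/2.8,120+188/2.8)),((120+405/2.5,190+18/2.5),(230+153/2.8,120+188/2.8))):
    X=cv2.triangulatePoints(P[0],P[1],a(ta),a(sb)).ravel();print("wire",(X[:3]/X[3]).round(3))
```

```text
dark [0.4831 0.2825 0.036 ]
light [ 0.4627 -0.0195  0.036 ]
short cap [0.4536 0.1997 0.083 ]
short body [0.4541 0.2014 0.051 ]
tall cap [ 0.47   -0.2947  0.093 ]
tall body [ 0.4699 -0.2959  0.057 ]
tin [0.4528 0.0867 0.018 ]
dark [0.4847 0.2836 0.036 ]
light [ 0.4629 -0.0214  0.036 ]
short cap [0.4544 0.2058 0.083 ]
tall cap [ 0.4708 -0.2799  0.093 ]
tin [0.4533 0.093  0.018 ]
-79.7 -168.3 -107.6 -21.8
190 [(np.int32(255), (np.float64(249.7), np.float64(246.8)), (np.int32(241), np.int32(238), np.int32(18), np.int32(19)))]
200 [(np.int32(234), (np.float64(250.0), np.float64(246.8)), (np.int32(242), np.int32(239), np.int32(17), np.int32(17)))]
210 [(np.int32(227), (np.float64(250.1), np.float64(246.8)), (np.int32(242), np.int32(239), np.int32(17), np.int32(17)))]
220 [(np.int32(213), (np.float64(250.0), np.float64(246.8)), (np.int32(242), np.int32(239), np.int32(17), np.int32(17)))]
wire [0.56  0.007 0.089]
wire [ 0.545 -0.037  0.072]
wire [0.543 0.008 0.095]
```

The manual's scale: shifts go in shares of 50 mm and turns go in shares of 2 pi rad. Converting my numbers, -0.035 m is -0.7, -0.03 m is -0.6, -0.15 rad / 6.2832 = -0.0239.

pendant(steps=[0.05, 0, 0, 0, -0.0239, 0.05, 0, 0, 0, -0.0239, 0.05, 0, 0, 0, -0.0242, 0.05, -0.7, -0.6, 0, 0, 0.05, -0.7, -0.6, 0, 0, 0.05, -0.7, -0.6, 0, 0, 0.05, -0.7, -0.6, 0, 0, 0.05, -0.7, -0.6, 0, 0, 0.05, -0.7, -0.6, 0, 0, 0.05, -0.7, -0.6, 0, 0, 0.05, 0, 0, 0, 0], clamp_n=30)

```text
time_s: 1.5
tcp_pos: [0.4884, 0.281, 0.2446]
tcp_rot: [0.011, 3.141, -0.002]
force: [0.2, 0.3, -0.3]
width: 0.0498
grip_force: 0.0
```

To row units: 0.045 m is 0.9, 0.04 m is 0.8.

pendant(steps=[0.05, 0.094, 0.04, 0.8, 0, 0.05, 0, 0, 0.9, 0, 0.05, 0, 0, 0.9, 0, 0.05, 0, 0, 0.8, 0, 0.05, 0, 0, 0.5, 0, 0.05, 0, 0, 0.372, 0, 0.05, 0, 0, 0, 0, 0.05, 0, 0, 0, 0], clamp_n=30)

```text
time_s: 2.3
tcp_pos: [0.48, 0.2866, 0.0321]
tcp_rot: [-0.002, -3.141, 0.0]
force: [-0.4, -0.9, -0.2]
width: 0.0499
grip_force: 0.0
```

Run:
```python
from h import *
T=cam("top");S=cam("side")
a=cv2.resize(T["image"][190:290,110:220],(440,400));b=cv2.resize(S["image"][230:350,260:360],(333,400))
cv2.imwrite("pics/g1.png",np.hstack([a,b]))
```

```text
(no output)
```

View pics/g1.png

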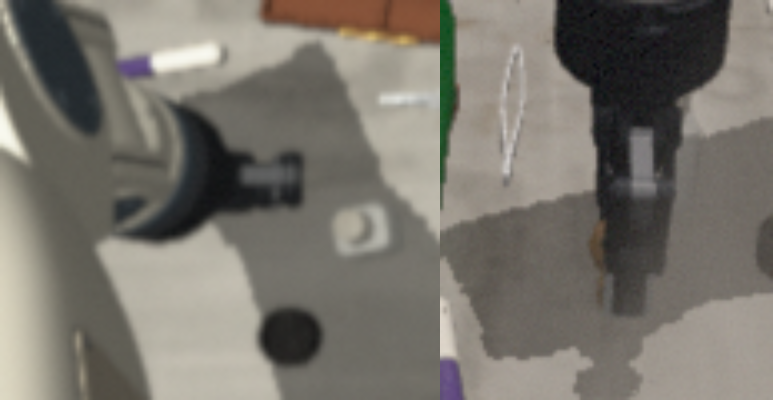

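The gripper straddles the punch but sits about 4 mm towards the robot: the brown ball shows left of the fingers near (597,245) in the composite. I'll correct that and close.

To row units: -0.0037 m is -0.074.

pendant(steps=[0.05, -0.074, -0.074, 0, 0, 0.05, 0, 0, 0, 0, 0.015, 0, 0, 0, 0, 0.015, 0, 0, 0, 0, 0.015, 0, 0, 0, 0, 0.015, 0, 0, 0, 0, 0.015, 0, 0, 0, 0], clamp_n=30)

```text
time_s: 3.1
tcp_pos: [0.484, 0.2827, 0.032]
tcp_rot: [0.003, 3.141, 0.0]
force: [0.3, -0.9, 5.5]
width: 0.023
grip_force: 29.3
```

To row units: 0.005 m is 0.1.

pendant(steps=[0.045, 0, 0, 0, 0, 0.045, 0, 0, 0, 0, 0.045, 0, 0, 0.1, 0, 0.045, 0, 0, 0, 0, 0.015, 0, 0, 0, 0, 0.015, 0, 0, 0, 0, 0.015, 0, 0, 0, 0, 0.015, 0, 0, 0, 0, 0.015, 0, 0, 0, 0], clamp_n=30)

```text
time_s: 4.0
tcp_pos: [0.4837, 0.2827, 0.0267]
tcp_rot: [-0.003, -3.142, -0.0]
force: [-0.3, -1.0, -1.0]
width: 0.0229
grip_force: 29.4
```

To row units: -0.04 m is -0.8, -0.037 m is -0.74.

pendant(steps=[0.015, 0, 0, -0.4, 0, 0.015, 0, 0, -0.8, 0, 0.015, 0, 0, -0.8, 0, 0.015, -0.734, -0.288, 0, 0, 0.015, -0.74, -0.288, 0, 0, 0.015, -0.74, -0.288, 0, 0, 0.015, -0.74, -0.288, 0, 0, 0.015, 0, 0, 0, 0, 0.015, 0, 0, 0, 0, 0.015, 0, 0, 0, 0])

```text
time_s: 5.0
tcp_pos: [0.6306, 0.225, 0.1265]
tcp_rot: [-0.002, -3.141, 0.0]
force: [-1.0, -0.6, -0.6]
width: 0.0228
grip_force: 29.5
```

To row units: 0.04 m is 0.8, 0.03 m is 0.6.

pendant(steps=[0.015, 0, 0, 0.8, 0, 0.015, 0, 0, 0.6, 0, 0.015, 0, 0, 0.3, 0, 0.015, 0, 0, 0.16, 0, 0.015, 0, 0, 0.04, 0, 0.015, 0, 0, 0, 0, 0.015, 0, 0, 0, 0])

```text
time_s: 5.7
tcp_pos: [0.6318, 0.2251, 0.033]
tcp_rot: [0.002, 3.14, 0.001]
force: [0.6, -0.1, 0.0]
width: 0.0231
grip_force: 29.5
```

To row units: 0.0015 m is 0.03, 0.0005 m is 0.01.

pendant(steps=[0.015, 0, 0, 0.03, 0, 0.015, 0, 0, 0.01, 0, 0.015, 0, 0, 0, 0])

```text
time_s: 6.0
tcp_pos: [0.6318, 0.2249, 0.0305]
tcp_rot: [0.003, 3.14, 0.001]
force: [-0.0, 0.7, 4.6]
width: 0.0227
grip_force: 29.8
```

pendant(steps=[0.05, 0, 0, 0, 0, 0.05, 0, 0, 0, 0, 0.05, 0, 0, 0, 0, 0.05, 0, 0, -0.4, 0, 0.05, 0, 0, -0.8, 0, 0.05, 0, 0, -1, 0, 0.05, 0, 0, 0, 0, 0.05, 0, 0, 0, 0])

```text
time_s: 6.8
tcp_pos: [0.6319, 0.2249, 0.141]
tcp_rot: [0.003, 3.139, 0.001]
force: [0.6, -0.0, -1.0]
width: 0.0502
grip_force: 0.0
```

To row units: -0.035 m is -0.7, 0.0242 m is 0.484.

pendant(steps=[0.05, 0.484, -0.7, -0.08, 0, 0.05, 0.484, -0.7, 0, 0, 0.05, 0.484, -0.7, 0, 0, 0.05, 0.484, -0.7, 0, 0, 0.05, 0.484, -0.7, 0, 0, 0.05, 0.484, -0.7, 0, 0, 0.05, 0.484, -0.7, 0, 0, 0.05, 0, 0, 0, 0, 0.05, 0, 0, 0, 0, 0.05, 0, 0, 0, 0])

```text
time_s: 7.8
tcp_pos: [0.4616, -0.0195, 0.1431]
tcp_rot: [-0.003, -3.141, -0.001]
force: [-0.8, 0.2, -0.3]
width: 0.0497
grip_force: 0.0
```

Run:
```python
from h import *
S=cam("side");T=cam("top")
a=cv2.resize(T["image"][140:220,160:260],(500,400));cv2.imwrite("pics/p1.png",np.hstack([a,cv2.resize(S["image"][170:250,270:350],(300,400))[:,:300]]))
```

```text
(no output)
```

View pics/p1.png

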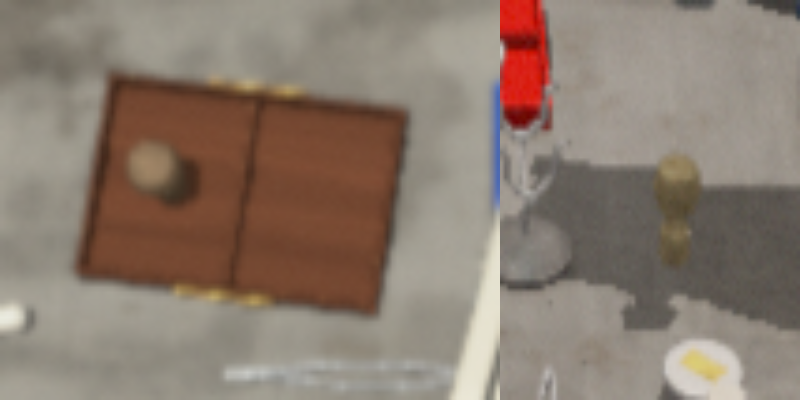

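The dark punch stands upright in the left bay of the wooden tray, ball at about (191,173). The light punch is still standing below the gripper.

To row units: 0.04 m is 0.8, -0.0012 m is -0.024.

pendant(steps=[0.05, -0.024, -0.01, 0.8, 0, 0.05, 0, 0, 0.8, 0, 0.05, 0, 0, 0.5, 0, 0.05, 0, 0, 0.222, 0, 0.05, 0, 0, 0, 0, 0.05, 0, 0, 0, 0, 0.015, 0, 0, 0, 0, 0.015, 0, 0, 0, 0, 0.015, 0, 0, 0, 0, 0.015, 0, 0, 0, 0, 0.015, 0, 0, 0, 0], clamp_n=30)

```text
time_s: 9.0
tcp_pos: [0.4636, -0.0206, 0.0286]
tcp_rot: [0.003, 3.139, -0.001]
force: [-0.0, 0.2, 7.1]
width: 0.0219
grip_force: 29.3
```

Run:
```python
from h import *
T=cam("top");print(onplane(T,(191,173.4),.04), onplane(T,[(160+180/5,140+88/5)],.014),proj(T,[.6314,.225,.04]))
```

```text
[[0.63201653 0.22500455 0.04      ]] [[0.67802654 0.21890657 0.014     ]] [[190.99993269 173.65051021]]
```

To row units: 0.003 m is 0.06.

pendant(steps=[0.045, 0, 0, 0, 0, 0.045, 0, 0, 0, 0, 0.045, 0, 0, 0.06, 0, 0.045, 0, 0, 0, 0, 0.015, 0, 0, 0, 0, 0.015, 0, 0, 0, 0, 0.015, 0, 0, 0, 0, 0.015, 0, 0, 0, 0, 0.015, 0, 0, 0, 0], clamp_n=30)

```text
time_s: 9.95
tcp_pos: [0.4627, -0.0204, 0.0246]
tcp_rot: [-0.003, -3.142, -0.0]
force: [-0.1, -0.1, -0.8]
width: 0.0219
grip_force: 29.3
```

To row units: -0.05 m is -1, 0.0347 m is 0.694.

pendant(steps=[0.015, 0, 0, -0.4, 0, 0.015, 0, 0, -0.9, 0, 0.015, 0, 0, -1, 0, 0.015, -0.628, 0.694, 0, 0, 0.015, -0.628, 0.694, 0, 0, 0.015, -0.628, 0.694, 0, 0, 0.015, -0.628, 0.694, 0, 0, 0.015, -0.628, 0.694, 0, 0, 0.015, 0, 0, 0, 0, 0.015, 0, 0, 0, 0, 0.015, 0, 0, 0, 0])

```text
time_s: 11.05
tcp_pos: [0.6193, 0.1524, 0.1393]
tcp_rot: [-0.003, -3.141, 0.0]
force: [-0.4, -0.3, -1.0]
width: 0.0216
grip_force: 29.6
```

To row units: 0.04 m is 0.8, 0.02 m is 0.4.

pendant(steps=[0.015, 0, 0.01, 0.8, 0, 0.015, 0, 0, 0.8, 0, 0.015, 0, 0, 0.4, 0, 0.015, 0, 0, 0.16, 0, 0.015, 0, 0, 0, 0, 0.015, 0, 0, 0, 0, 0.015, 0, 0, 0, 0])

```text
time_s: 11.75
tcp_pos: [0.6208, 0.1532, 0.0333]
tcp_rot: [0.003, 3.139, 0.0]
force: [-0.1, 0.4, -1.2]
width: 0.0219
grip_force: 29.6
```

To row units: 0.003 m is 0.06, 0.0015 m is 0.03.

pendant(steps=[0.015, 0, 0, 0.06, 0, 0.015, 0, 0, 0.03, 0, 0.015, 0, 0, 0, 0])

```text
time_s: 12.05
tcp_pos: [0.6209, 0.1534, 0.0284]
tcp_rot: [0.003, 3.139, 0.0]
force: [-0.7, -0.0, 7.6]
width: 0.0218
grip_force: 30.0
```

pendant(steps=[0.05, 0, 0, 0, 0, 0.05, 0, 0, 0, 0, 0.05, 0, 0, 0, 0, 0.05, 0, 0, -0.4, 0, 0.05, 0, 0, -0.8, 0, 0.05, 0, 0, -1, 0, 0.05, 0, 0, 0, 0, 0.05, 0, 0, 0, 0])

```text
time_s: 12.85
tcp_pos: [0.6206, 0.1534, 0.1383]
tcp_rot: [0.003, 3.139, 0.0]
force: [-0.9, 0.3, -1.1]
width: 0.0499
grip_force: 0.0
```

To row units: 0.0416 m is 0.832, 0.0118 m is 0.236, -0.1 rad / 6.2832 = -0.0159.

pendant(steps=[0.06, 0.832, 0.236, 0, 0, 0.06, 0.832, 0.236, 0, 0, 0.06, 0.832, 0.236, 0, 0, 0.06, 0.832, 0.236, 0, 0, 0.06, 0, 0, 0, -0.0159, 0.06, 0, 0, 0, -0.0159, 0.06, 0, 0, 0, 0, 0.06, 0, 0, 0, 0, 0.06, 0, 0, 0, 0], clamp_n=25)

```text
time_s: 13.75
tcp_pos: [0.4536, 0.2007, 0.1364]
tcp_rot: [0.307, -3.125, 0.0]
force: [0.0, -0.4, 0.9]
width: 0.0599
grip_force: 0.0
```

Run:
```python
from h import *
T=cam("top");S=cam("side");st=status.get_state();print(st["tcp_pos"],cv2.Rodrigues(st["tcp_rot"])[0].round(3).tolist())
cv2.imwrite("pics/p2.png",np.hstack([cv2.resize(T["image"][140:260,160:260],(400,480)),cv2.resize(S["image"][200:320,270:370],(400,480))]))
```

```text
[0.45372563 0.20068445 0.13666887] [[-0.981, -0.195, -0.001], [-0.195, 0.981, -0.0], [0.001, -0.0, -1.0]]
```

View pics/p2.png

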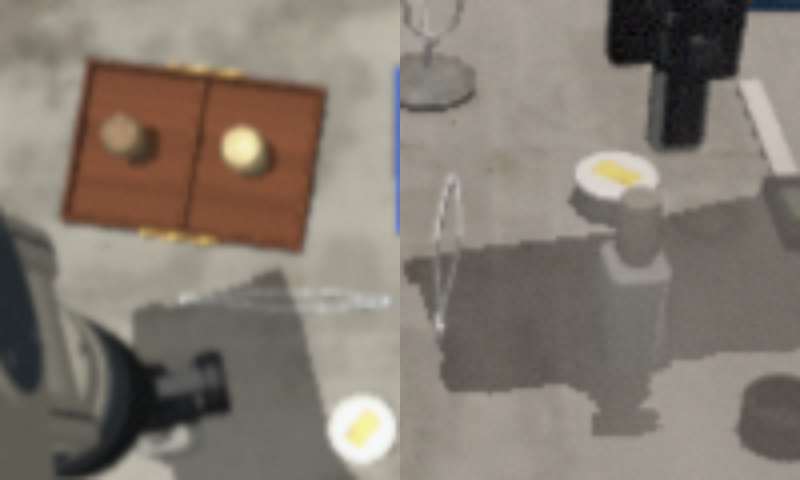

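Both punches stand upright near the middle of their bays, at about (124,135) and (243,148) in the composite. The gripper is above the short bottle, which still stands at about (635,270).

To row units: 0.03 m is 0.6, 0.025 m is 0.5.

pendant(steps=[0.06, 0, 0, 0.6, 0, 0.06, 0, 0, 0.6, 0, 0.06, 0, 0, 0.5, 0, 0.06, 0, 0, 0.314, 0, 0.06, 0, 0, 0, 0, 0.06, 0, 0, 0, 0, 0.02, 0, 0, 0, 0, 0.02, 0, 0, 0, 0, 0.02, 0, 0, 0, 0, 0.02, 0, 0, 0, 0, 0.02, 0, 0, 0, 0], clamp_n=25)

```text
time_s: 14.95
tcp_pos: [0.4543, 0.201, 0.0374]
tcp_rot: [-0.31, 3.124, 0.0]
force: [-0.9, -1.3, 6.0]
width: 0.0314
grip_force: 25.3
```

To row units: -0.04 m is -0.8, -0.0349 m is -0.698, 0.1 rad / 6.2832 = 0.0159.

pendant(steps=[0.02, 0, 0, -0.4, 0, 0.02, 0, 0, -0.8, 0, 0.02, 0, 0, -0.8, 0.0159, 0.02, 0, 0, -0.4, 0.0153, 0.02, -0.682, -0.698, 0, 0, 0.02, -0.682, -0.698, 0, 0, 0.02, -0.682, -0.698, 0, 0, 0.02, -0.682, -0.698, 0, 0, 0.02, -0.682, -0.698, 0, 0, 0.02, 0, 0, 0, 0, 0.02, 0, 0, 0, 0, 0.02, 0, 0, 0, 0])

```text
time_s: 16.15
tcp_pos: [0.6239, 0.0273, 0.1564]
tcp_rot: [0.004, -3.141, -0.0]
force: [0.1, 0.1, -0.9]
width: 0.0319
grip_force: 25.2
```

To row units: 0.04 m is 0.8, -0.001 m is -0.02.

pendant(steps=[0.02, -0.01, -0.02, 0.8, 0, 0.02, 0, 0, 0.8, 0, 0.02, 0, 0, 0.4, 0, 0.02, 0, 0, 0.2, 0, 0.02, 0, 0, 0.04, 0, 0.02, 0, 0, 0, 0, 0.02, 0, 0, 0, 0])

```text
time_s: 16.85
tcp_pos: [0.6258, 0.0259, 0.046]
tcp_rot: [-0.004, 3.139, -0.0]
force: [0.4, -0.1, -0.9]
width: 0.0321
grip_force: 25.2
```

To row units: 0.003 m is 0.06, 0.0015 m is 0.03.

pendant(steps=[0.02, 0.02, 0, 0.06, 0, 0.02, 0, 0, 0.03, 0, 0.02, 0, 0, 0, 0, 0.02, 0, 0, 0, 0])

```text
time_s: 17.25
tcp_pos: [0.6244, 0.0257, 0.0414]
tcp_rot: [-0.003, 3.14, -0.0]
force: [-2.9, 1.1, 9.8]
width: 0.0316
grip_force: 26.4
```

To row units: -0.04 m is -0.8, -0.03 m is -0.6.

pendant(steps=[0.05, 0, 0, 0, 0, 0.05, 0, 0, 0, 0, 0.05, 0, 0, 0, 0, 0.05, 0, 0, 0, 0, 0.05, 0, 0, -0.4, 0, 0.05, 0, 0, -0.6, 0, 0.05, 0, 0, -0.8, 0, 0.05, 0, 0, -0.6, 0, 0.05, 0, 0, 0, 0, 0.05, 0, 0, 0, 0])

```text
time_s: 18.25
tcp_pos: [0.6243, 0.0257, 0.1603]
tcp_rot: [-0.003, 3.14, -0.0]
force: [-0.2, -0.4, -1.0]
width: 0.0502
grip_force: 0.0
```

To row units: -0.0402 m is -0.804, 0.0193 m is 0.386, 0.114 rad / 6.2832 = 0.0181.

pendant(steps=[0.055, 0.386, -0.804, 0, 0, 0.055, 0.386, -0.804, 0, 0, 0.055, 0.386, -0.804, 0, 0, 0.055, 0.386, -0.804, 0, 0, 0.055, 0.386, -0.804, 0, 0, 0.055, 0.386, -0.804, 0, 0, 0.055, 0.386, -0.804, 0, 0, 0.055, 0.386, -0.804, 0, 0, 0.055, 0, 0, 0, 0.018, 0.055, 0, 0, 0, 0.018, 0.055, 0, 0, 0, 0.0181, 0.055, 0, 0, 0, 0], clamp_n=25)

```text
time_s: 19.45
tcp_pos: [0.4697, -0.296, 0.1583]
tcp_rot: [-0.531, -3.094, -0.002]
force: [0.1, -0.1, 0.2]
width: 0.0549
grip_force: 0.0
```

pendant(steps=[0.055, 0, 0, 0, 0, 0.055, 0, 0, 0, 0])

```text
time_s: 19.65
tcp_pos: [0.4703, -0.296, 0.1593]
tcp_rot: [-0.524, -3.097, -0.001]
force: [-0.4, 0.3, 0.4]
width: 0.0546
grip_force: 0.0
```

Run:
```python
from h import *
T=cam("top");S=cam("side");st=status.get_state();print(st["tcp_pos"],cv2.Rodrigues(st["tcp_rot"])[0].round(3).tolist())
cv2.imwrite("pics/p3.png",np.hstack([cv2.resize(T["image"][150:350,250:450],(500,500)),cv2.resize(S["image"][80:230,290:380],(300,500))]))
```

```text
[ 0.47039892 -0.29604955  0.15962721] [[-0.944, 0.33, -0.0], [0.33, 0.944, 0.0], [0.0, 0.0, -1.0]]
```

View pics/p3.png

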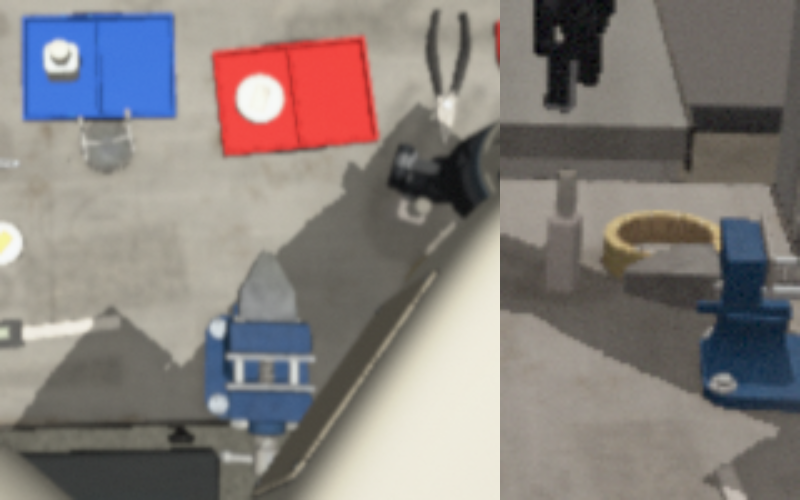

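The short bottle stands in the blue tray's left bay, at about (60,58) in the composite. The tall bottle stands under the gripper, and the arm is clear of the vise.

To row units: 0.035 m is 0.7, 0.025 m is 0.5.

pendant(steps=[0.055, 0, 0, 0.7, 0, 0.055, 0, 0, 0.7, 0, 0.055, 0, 0, 0.5, 0, 0.055, 0, 0, 0.3, 0, 0.055, 0, 0, 0.14, 0, 0.055, 0, 0, 0, 0, 0.055, 0, 0, 0, 0])

```text
time_s: 20.45
tcp_pos: [0.4708, -0.2965, 0.0436]
tcp_rot: [0.527, 3.096, -0.001]
force: [0.6, 0.3, 0.5]
width: 0.0546
grip_force: 0.0
```

pendant(steps=[0.015, 0, 0, 0, 0, 0.015, 0, 0, 0, 0, 0.015, 0, 0, 0, 0, 0.015, 0, 0, 0, 0, 0.015, 0, 0, 0, 0], clamp_n=25)

```text
time_s: 20.95
tcp_pos: [0.4708, -0.2965, 0.0437]
tcp_rot: [0.528, 3.096, -0.001]
force: [0.2, 1.6, 6.4]
width: 0.0257
grip_force: 30.2
```

To row units: -0.04 m is -0.8, -0.021 m is -0.42, -0.113 rad / 6.2832 = -0.018.

pendant(steps=[0.015, 0, 0, -0.4, 0, 0.015, 0, 0, -0.8, 0, 0.015, 0, 0, -0.8, -0.018, 0.015, 0, 0, -0.42, -0.018, 0.015, 0, 0, 0, -0.0178, 0.015, 0, 0, 0, 0, 0.015, 0, 0, 0, 0])

```text
time_s: 21.65
tcp_pos: [0.4701, -0.296, 0.1634]
tcp_rot: [-0.005, -3.141, -0.001]
force: [-0.1, -1.3, -0.9]
width: 0.0254
grip_force: 29.3
```

pendant(steps=[0.015, -0.512, 0.832, 0, 0, 0.015, -0.512, 0.832, 0, 0, 0.015, -0.512, 0.832, 0, 0, 0.015, -0.512, 0.832, 0, 0, 0.015, -0.512, 0.832, 0, 0, 0.015, -0.512, 0.832, 0, 0, 0.015, 0, 0, 0, 0, 0.015, 0, 0, 0, 0, 0.015, 0, 0, 0, 0])

```text
time_s: 22.55
tcp_pos: [0.6234, -0.0471, 0.1632]
tcp_rot: [-0.002, -3.14, 0.0]
force: [0.0, 0.1, -0.5]
width: 0.0257
grip_force: 29.3
```

Target TCP z ≈ 0.0477.

To row units: 0.04 m is 0.8, 0.02 m is 0.4.

pendant(steps=[0.015, 0, 0, 0.8, 0, 0.015, 0, 0, 0.8, 0, 0.015, 0, 0, 0.4, 0, 0.015, 0, 0, 0.2, 0, 0.015, 0, 0, 0.04, 0, 0.015, 0, 0, 0, 0, 0.015, 0, 0, 0, 0])

```text
time_s: 23.25
tcp_pos: [0.6247, -0.0471, 0.0533]
tcp_rot: [0.001, 3.139, -0.001]
force: [-0.1, -0.5, 0.3]
width: 0.0255
grip_force: 29.3
```

pendant(steps=[0.015, 0, 0, 0.04, 0, 0.015, 0, 0, 0.02, 0, 0.015, 0, 0, 0, 0])

```text
time_s: 23.55
tcp_pos: [0.624, -0.0465, 0.0491]
tcp_rot: [-0.0, 3.141, -0.0]
force: [0.7, 0.2, -0.4]
width: 0.0258
grip_force: 29.3
```

To row units: 0.0013 m is 0.026.

pendant(steps=[0.015, 0, 0, 0.026, 0, 0.015, 0, 0, 0, 0, 0.015, 0, 0, 0, 0])

```text
time_s: 23.85
tcp_pos: [0.6241, -0.0465, 0.0477]
tcp_rot: [-0.0, 3.141, 0.0]
force: [0.3, 1.1, 1.6]
width: 0.0253
grip_force: 29.5
```

pendant(steps=[0.045, 0, 0, 0, 0, 0.045, 0, 0, 0, 0, 0.045, 0, 0, 0, 0, 0.045, 0, 0, 0, 0, 0.045, 0, 0, -0.4, 0, 0.045, 0, 0, -0.6, 0, 0.045, 0, 0, -0.8, 0, 0.045, 0, 0, -0.5, 0, 0.045, 0, 0, 0, 0, 0.045, 0, 0, 0, 0])

```text
time_s: 24.85
tcp_pos: [0.624, -0.0466, 0.1628]
tcp_rot: [-0.0, 3.141, -0.0]
force: [-0.2, 1.3, -0.2]
width: 0.0449
grip_force: 0.0
```

To row units: 0.0341 m is 0.682, 0.0268 m is 0.536.

pendant(steps=[0.055, 0.682, 0.536, 0, 0, 0.055, 0.682, 0.536, 0, 0, 0.055, 0.682, 0.536, 0, 0, 0.055, 0.682, 0.536, 0, 0, 0.055, 0.682, 0.536, 0, 0, 0.055, 0, 0, 0, 0, 0.055, 0, 0, 0, 0], clamp_n=25)

```text
time_s: 25.55
tcp_pos: [0.4525, 0.0879, 0.1619]
tcp_rot: [0.003, -3.141, 0.0]
force: [1.0, 0.6, 0.1]
width: 0.0551
grip_force: 0.0
```

Run:
```python
from h import *
st=status.get_state();print(st["joint_positions"].round(3),st["tcp_pos"],r.tip_extent)
T=cam("top");S=cam("side")
cv2.imwrite("pics/p4.png",np.hstack([cv2.resize(T["image"][130:270,160:340],(514,400)),cv2.resize(S["image"][150:270,220:300],(266,400))]))
```

```text
[ 0.01   0.151 -0.337  1.083 -0.     0.008] [0.45248929 0.08788673 0.16194839] 0.014
```

View pics/p4.png

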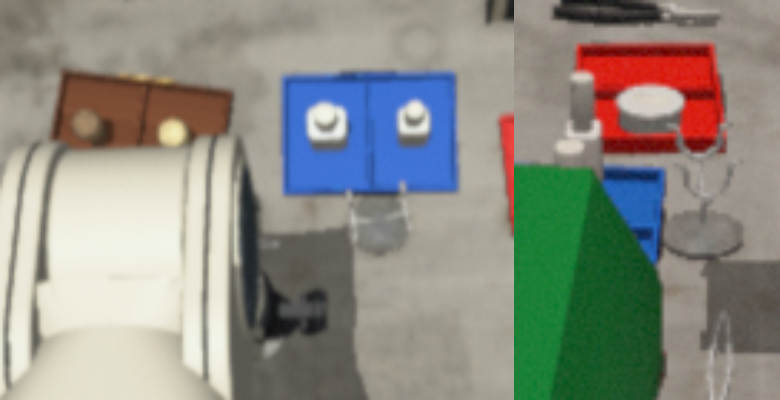

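Both bottles stand upright in the blue tray, at about (325,122) and (413,120) in the composite. Next I'll turn the gripper for the tin.

The manual's scale: shifts go in shares of 50 mm and turns go in shares of 2 pi rad. Converting my numbers, 0.15 rad / 6.2832 = 0.0239.

pendant(steps=[0.055, 0, 0, 0, 0.0239, 0.055, 0, 0, 0, 0.0239, 0.055, 0, 0, 0, 0.0239, 0.055, 0, 0, 0, 0.0239, 0.055, 0, 0, 0, 0.0239, 0.055, 0, 0, 0, 0.0239, 0.055, 0, 0, 0, 0.0239, 0.055, 0, 0, 0, 0.0239, 0.055, 0, 0, 0, 0.0239, 0.055, 0, 0, 0, 0.0239, 0.055, 0, 0, 0, 0, 0.055, 0, 0, 0, 0], clamp_n=25)

```text
time_s: 26.85
tcp_pos: [0.4539, 0.0869, 0.1621]
tcp_rot: [-2.137, -2.302, 0.001]
force: [-0.9, -0.1, -0.8]
width: 0.055
grip_force: 0.0
```

Run:
```python
from h import *
st=status.get_state();R=cv2.Rodrigues(st["tcp_rot"])[0];print(st["tcp_pos"],np.degrees(np.arctan2(R[1,1],R[0,1])),st["joint_positions"].round(2))
T=cam("top");v=cv2.cvtColor(T["image"],cv2.COLOR_BGR2HSV)[...,2];print(blob(v>150,(250,247),20)[:2])
# world move -> tool axes
for n,t in(("tin",(.4533,.0872,.03)),("bay-from-tin",np.array([.5922-.4533,-.2355-.0872,0])+st["tcp_pos"])): print(n,(R.T@(np.array(t)-st["tcp_pos"])).round(4))
h,s,v=cv2.split(cv2.cvtColor(T["image"],cv2.COLOR_BGR2HSV));m=(((h<6)|(h>174))&(s>150)&(v>80)).astype(np.uint8);m[:,:325]=0;m[:,405:]=0;m[:150]=0;m[225:]=0
k=max(cv2.findContours(m,0,2)[0],key=cv2.contourArea);print(cv2.minAreaRect(onplane(T,k.reshape(-1,2),.014)[:,:2].astype(np.float32)))
b=blob((v>150)&(s<60),(354,189),8)[0];print(onplane(T,b[1],.022))
```

```text
[0.45388838 0.08685548 0.16210523] 4.271628594263293 [ 0.01  0.15 -0.33  1.08 -0.    1.5 ]
[(np.int32(25), (np.float64(255.8), np.float64(248.4)), (np.int32(254), np.int32(244), np.int32(5), np.int32(9)))]
tin [ 0.0004 -0.0005  0.1321]
bay-from-tin [-3.321e-01  1.145e-01 -1.000e-04]
((0.5894538164138794, -0.19930419325828552), (0.10391569882631302, 0.14850789308547974), 4.119880676269531)
[[ 0.58556614 -0.1641534   0.022     ]]
```

pendant(steps=[0.055, 0.008, -0.01, 0.9, 0, 0.055, 0, 0, 0.9, 0, 0.055, 0, 0, 0.6, 0, 0.055, 0, 0, 0.24, 0, 0.055, 0, 0, 0, 0, 0.055, 0, 0, 0, 0])

```text
time_s: 27.5
tcp_pos: [0.4533, 0.0876, 0.0309]
tcp_rot: [-2.139, -2.301, 0.0]
force: [-0.0, 0.5, 0.4]
width: 0.0549
grip_force: 0.0
```

Run:
```python
from h import *
T=cam("top");S=cam("side")
cv2.imwrite("pics/p5.png",np.hstack([cv2.resize(T["image"][220:280,210:290],(400,300)),cv2.resize(S["image"][205:270,280:367],(400,300))]))
```

```text
(no output)
```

View pics/p5.png

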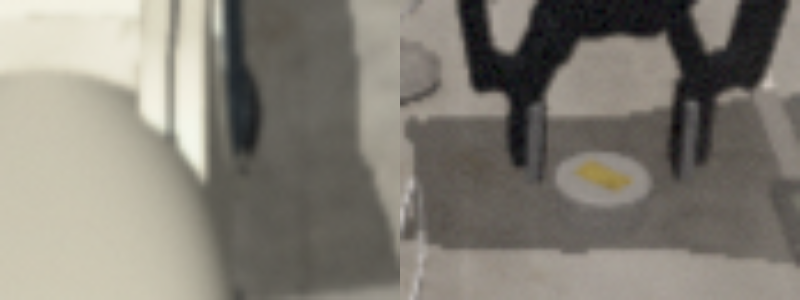

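The fingers straddle the tin, with pads at about 543 and 683 and the tin centred at 604 in the composite. I'll go down and close gently.

To row units: 0.01 m is 0.2, 0.0042 m is 0.084.

pendant(steps=[0.055, 0, 0, 0.2, 0, 0.055, 0, 0, 0.084, 0, 0.055, 0, 0, 0, 0, 0.055, 0, 0, 0, 0])

```text
time_s: 28.0
tcp_pos: [0.4528, 0.0877, 0.0163]
tcp_rot: [-2.141, -2.299, 0.0]
force: [0.4, 0.2, -0.5]
width: 0.0548
grip_force: 0.0
```

pendant(steps=[0.045, 0, 0, 0, 0, 0.03, 0, 0, 0, 0, 0.03, 0, 0, 0, 0, 0.03, 0, 0, 0, 0, 0.03, 0, 0, 0, 0], clamp_n=25)

```text
time_s: 28.5
tcp_pos: [0.453, 0.0877, 0.0167]
tcp_rot: [2.141, 2.299, 0.001]
force: [-1.1, 0.3, 5.3]
width: 0.0389
grip_force: 24.7
```

To row units: -0.045 m is -0.9, -0.035 m is -0.7.

pendant(steps=[0.03, 0, 0, -0.4, 0, 0.03, 0, 0, -0.7, 0, 0.03, 0, 0, -0.9, 0, 0.03, 0, 0, -0.6, 0, 0.03, 0, 0, 0, 0])

```text
time_s: 29.0
tcp_pos: [0.4549, 0.0878, 0.1502]
tcp_rot: [2.138, 2.295, 0.008]
force: [0.6, -0.7, -0.8]
width: 0.0386
grip_force: 25.3
```

pendant(steps=[0.03, -0.832, 0.286, 0, 0, 0.03, -0.832, 0.286, 0, 0, 0.03, -0.832, 0.286, 0, 0, 0.03, -0.832, 0.286, 0, 0, 0.03, -0.832, 0.286, 0, 0, 0.03, -0.832, 0.286, 0, 0, 0.03, -0.832, 0.286, 0, 0, 0.03, -0.832, 0.286, 0, 0, 0.03, 0, 0, 0, 0, 0.03, 0, 0, 0, 0, 0.03, 0, 0, 0, 0])

```text
time_s: 30.1
tcp_pos: [0.59, -0.2353, 0.1455]
tcp_rot: [-2.14, -2.298, 0.0]
force: [-0.8, -0.2, -0.6]
width: 0.0384
grip_force: 25.3
```

Run:
```python
from h import *
st=status.get_state();R=cv2.Rodrigues(st["tcp_rot"])[0];print(np.degrees(np.arctan2(R[1,1],R[0,1])),(R.T@(np.array((.592,-.2357,.0207))-st["tcp_pos"])).round(4))
T=cam("top");S=cam("side");cv2.imwrite("pics/p6.png",np.hstack([cv2.resize(T["image"][150:250,320:440],(480,400)),cv2.resize(S["image"][100:220,200:290],(300,400))]))
```

```text
4.085898457159708 [-0.0006  0.0021  0.1248]
```

View pics/p6.png

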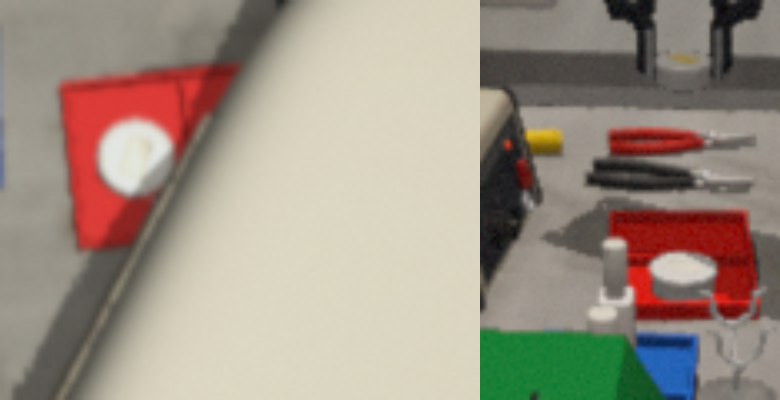

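The tin is held level between the pads, with the large tin undisturbed in its bay.

To row units: 0.04 m is 0.8, 0.025 m is 0.5.

pendant(steps=[0.03, -0.01, 0.03, 0.8, 0, 0.03, 0, 0, 0.8, 0, 0.03, 0, 0, 0.5, 0, 0.03, 0, 0, 0.24, 0, 0.03, 0, 0, 0.08, 0, 0.03, 0, 0, 0, 0, 0.03, 0, 0, 0, 0])

```text
time_s: 30.9
tcp_pos: [0.5929, -0.2367, 0.027]
tcp_rot: [2.139, 2.297, 0.001]
force: [0.1, 1.0, -0.6]
width: 0.0384
grip_force: 25.3
```

pendant(steps=[0.03, 0, 0, 0, 0])

```text
time_s: 31.0
tcp_pos: [0.5928, -0.2368, 0.0268]
tcp_rot: [2.14, 2.297, 0.001]
force: [0.5, 1.0, 0.8]
width: 0.0388
grip_force: 25.3
```

To row units: 0.004 m is 0.08, 0.0015 m is 0.03.

pendant(steps=[0.03, 0.016, -0.014, 0.08, 0, 0.03, 0, 0, 0.03, 0, 0.03, 0, 0, 0, 0, 0.03, 0, 0, 0, 0])

```text
time_s: 31.4
tcp_pos: [0.5915, -0.2358, 0.0208]
tcp_rot: [2.14, 2.298, 0.0]
force: [-2.4, 0.7, 7.5]
width: 0.0388
grip_force: 25.8
```

To row units: -0.045 m is -0.9, -0.04 m is -0.8.

pendant(steps=[0.05, 0, 0, 0, 0, 0.05, 0, 0, 0, 0, 0.05, 0, 0, 0, 0, 0.05, 0, 0, 0, 0, 0.05, 0, 0, -0.3, 0, 0.05, 0, 0, -0.6, 0, 0.05, 0, 0, -0.8, 0, 0.05, 0, 0, -0.9, 0, 0.05, 0, 0, -0.9, 0, 0.05, 0, 0, 0, 0])

```text
time_s: 32.4
tcp_pos: [0.5934, -0.2368, 0.2016]
tcp_rot: [2.134, 2.292, 0.004]
force: [-0.5, 0.1, -0.8]
width: 0.0501
grip_force: 0.0
```

pendant(steps=[0.05, 0.4, -0.8, 0, 0, 0.05, 0.4, -0.8, 0, 0, 0.05, 0.4, -0.8, 0, 0, 0.05, 0.4, -0.8, 0, 0, 0.05, 0.4, -0.8, 0, 0, 0.05, 0, 0, 0, 0, 0.05, 0, 0, 0, 0])

```text
time_s: 33.1
tcp_pos: [0.3844, -0.15, 0.1952]
tcp_rot: [2.141, 2.297, 0.0]
force: [-0.1, -0.0, 0.2]
width: 0.0501
grip_force: 0.0
```

Run:
```python
from h import *
T=cam("top");S=cam("side");cv2.imwrite("pics/p7.png",np.hstack([cv2.resize(T["image"][130:280,160:430],(540,300)),cv2.resize(S["image"][100:230,200:310],(254,300))]))
h,s,v=cv2.split(cv2.cvtColor(T["image"],cv2.COLOR_BGR2HSV))
for c in((354,189),(380,186)):
  b=blob((v>140)&(s<70),c,10)
  if b: print(b[0],onplane(T,b[0][1],.022))
```

```text
(np.int32(284), (np.float64(353.4), np.float64(189.0)), (np.int32(345), np.int32(180), np.int32(18), np.int32(19))) [[ 0.58581154 -0.16416556  0.022     ]]
(np.int32(186), (np.float64(382.8), np.float64(186.4)), (np.int32(375), np.int32(179), np.int32(17), np.int32(16))) [[ 0.59007982 -0.23511456  0.022     ]]
```

View pics/p7.png

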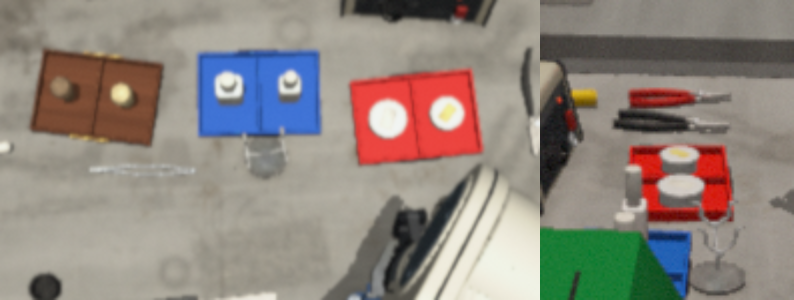

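All five things stand upright in their bays. In the composite, the punches are at (62,90) and (122,94), the bottles at (228,88) and (290,85), and the small tin at (447,112). The large tin has not moved, and the arm is touching nothing.

```bash
python3 -c "
from bench import r, status, grab_frame
print(r.close_job())"
```

```text
the job is handed in; nothing more can be done
None
```

The job is handed in at about 33 s of the 125 s limit: the final pictures show both punches, both bottles and the small tin released and upright near the middle of their bays, and the large tin unmoved, but `close_job` returned no verdict.

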